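# Tip the tube rack back onto its feet and park it against the stop rail

## Task

The empty tube rack has been left standing on its end. Push it over so that it comes down on its four feet with the tube holes facing up, then push it across the bench until one long side lies flush against the low metal stop rail, without sticking out past the rail's ends. Only push with the fingers: do not lift or carry the rack, leave everything else where it stands, and finish clear of the rack.

Things in the scene. Friction and masses are not known exactly. Their poses are not given: they have to be found in the camera images.
- rack: Empty plastic tube rack, loose, 190 x 84 x 64 mm, 0.25-0.5 kg. One 190 x 84 face is a grid of 16 mm square tube holes, the opposite a closed base plate with four feet. It starts standing on one end. Origin: middle of that end, at the bench. +z along its length (up at the start), +y out of the base plate (level at the start, the way it must fall; points down when on its feet), x across its width.
- rack_center (a point): Middle of the rack, at x 0, y 0, z 95 mm in its frame. From here the hole face lies 32 mm away (-y), the feet's ends 32 mm (+y), each long side 42 mm (+-x), each end 95 mm. Height 95 mm at the start, 32 mm on its feet. Long sides are open, with edges to push on at base plate, mid-height and grid.
- rack_push (a point): Point on the middle of the hole face, 165 mm from the end it stands on: x 0, y -32, z 165 mm in the rack's frame. Pushed level along +y about here, the standing rack tips over its base plate's lower edge and past about 20 degrees falls by itself. It falls within 0.5 rad of the rail's length direction, and lands in front of the rail without reaching it.
- rail: Stop rail, a fixed bare aluminium strip beyond the rack, 460 mm long, 45 mm high, 5 mm thick. Origin: on its front face (towards the robot), mid length, at bench height. x points away from the robot, square to the face (push the rack along +x), y along its length, z up. The rack's centre is 42 mm in front of the face when flush.
- vial: Bystander, loose: small amber glass jar, 30 mm across, 55 mm tall, standing on the robot's side of the standing rack, roughly 110 mm from its axis. Origin under its middle.
- reagent: Bystander, loose: white plastic bottle, 56 mm across, 120 mm tall, standing on the rail side of the standing rack, roughly 140 mm from its axis. Origin under its middle.
- beaker: Bystander, loose: glass beaker, 72 mm across, 90 mm tall. Origin under its middle.
- ambottle: Bystander, loose: amber bottle, 68 mm across, 130 mm tall. Origin under its middle.
- marker: Bystander, loose: black marker pen lying on the bench, 130 mm long, 14 mm thick. Origin under its middle, x along it.
- wellplate: Bystander, loose: white well plate on a dark block, 86 x 128 mm, 34 mm high. Origin under its middle.
- tipbox: Bystander, loose: open white box of yellow pipette tips, 90 x 125 mm, 55 mm high. Origin under its middle.
There are look-alikes about, which are no part of the job. Leave any red look-alike of the rack alone.

How it is judged:
On the way, in this order (a step that is already met when the one before it is completed fails the run):
1. the rack has come down on its feet, holes up (angle between rack's own y axis and vertical above 3.02 rad), for 0.2 s.
2. the rack lies flush against the stop rail (angle between rack's own y axis and vertical above 3.02 rad and x of rack_center in the frame of rail between -0.048 and -0.036 m and angle between the z axis of rack and the y axis of rail, either way round below 0.05 rad and y of rack_center in the frame of rail between -0.145 and 0.145 m), for 0.2 s.
At the end, for the whole second after the job is handed in: The rack is at rest on its feet, holes up (within 7 degrees), a long side against the stop rail's front face: parallel within 0.05 rad, its centre 36 to 48 mm in front of the face (gap under 6 mm), and within 145 mm of the rail's middle along its length (overhang at most 10 mm) (all of step 2 and linear speed of rack below 0.01 m/s and height (world z) of rack_center below 0.037 m); the robot touches nothing.
It fails at once if the rack is lifted clear of the bench while upright or leaning (height (world z) of rack_center above 0.118 m).
It fails at once if the rack is lifted clear of the bench while lying (angle between rack's own z axis and vertical above 1.3 rad and height (world z) of rack_center above 0.075 m).
It fails at once if a bystander is shifted more than 30 mm (distance of any of vial, reagent, beaker, ambottle, marker, wellplate, tipbox from where it was at the start of the episode above 0.03 m).
It fails at once if a standing bottle, jar or beaker is knocked over (angle between any of vial, reagent, beaker, ambottle's own z axis and vertical above 0.4 rad).
It also fails if it takes over 51 s, if anything falls off the work surface, if the arm or the gripper's body presses on something with over 40 N, if the wrist force passes 120 N, or if a joint passes its speed limit or range.

## Robot

A 7-joint arm with a two-finger parallel gripper is mounted at the origin on the work surface. World frame = base frame: x ahead of the robot, y to its left, z up, the work surface at z = 0. Lengths are in m, angles in rad, forces in N, time in s.
With the tool pointing down it reaches from about 0.425 to 0.95 m from the base axis. Payload 16.7 kg.
Tool frame: the origin (TCP) lies at the very end of the fingers, on their centre line; the grasp point (between the pads) lies behind it (ctrl.pinch_z is the z of the grasp point in the tool frame, in m); z points along the fingers, y is the line along which they close (so a half turn about z gives the same grasp; the last joint's range is limited). The gripper opens to 94 mm and grips with 3 to 60 N. Pads are 16 mm wide; open, the fingers measure 119 mm over their backs; the gripper's body (75 mm by 177 mm) begins 78 mm behind the grasp point.
Start: joints at [1.06, 0.426, 0.074, 1.606, -0.034, 1.111, -0.067], TCP at [0.239, -0.631, 0.205] pointing down, gripper open.
Joint ranges: [-2.85, 2.85], [-0.5, 2.14], [-1.23, 1.37], [0.21, 2.46], [-1.02, 4.16], [0.16, 2.05], [-2.73, 2.73]. Speed limits (rad/s): [1.89, 1.89, 2.39, 2.39, 3.01, 3.01, 3.01].

## Interface

Orientations are given as [roll, pitch, yaw] about the fixed x, y, z axes, in that order (R = Rz(yaw) Ry(pitch) Rx(roll)).
In Python, from plant import status, cams, job, ctrl gives the robot as it stands.
- The arm moves only by the tool move_arm, never from a script. Its argument "deltas" is a list that holds one entry, the list of rows, each a list of 7 numbers: the shift along the tool's x, y, z in mm, then the turn, a rotation vector about the tool's x, y, z in degrees, then the finger opening in mm, from 0 to 94. In form: [[[tx, ty, tz, rx, ry, rz, fingers], ...]]. A call has 1 to 5 rows; each row shifts and turns the commanded pose from where the row before left it, along the tool's axes as they then stand; what a row does not reach is not made up. A row lasts 1/10 s, in which the tool goes at most 50 mm and 8.59 degrees, less where a joint would pass 70% of its speed; a pose out of reach is approached as far as the arm can. A call with a gripper value outside its range is refused whole. The fingers move at their own pace and stop on an object; "force" is the grip in N (left out, the last holds). Time passes only in rows, so rows that do not move let the fingers close. It gives the time, the measured TCP pose, the force, the opening and the grip force at its end, in the units of the state.
- status.read_state(): the state, without advancing time (a new reading comes with each control period).
- cams.camera(name): name is "scene" or "top"; returns a dict with "image" (420x560x3 uint8, blue, green, red), "range_z" (420x560 float32, m along the optical axis (not along the pixel's ray), 0 where there is no reading), "intrinsics" (3x3 intrinsics, pixels), "eye" and "rotation" of the camera in the world. Camera axes: x right, y up, looking along -z (the intrinsics and any distortion apply to the point x, -y, -z); pixel columns grow to the right and rows downward; lengths in m; the calibration is good to about 2 mm. A picture is of the moment at which its call begins.
- job.hand_in(): hands the job in; it is judged then, once.
The state is a dict: "t": time; "joint_pos": joint angles; "joint_vel": joint speeds; "effort": joint torques, N m; "tcp_pos": TCP position; "orientation": TCP orientation; "force": force on the tool from outside, world axes, zero at the start; "wrist_torque": the same for the moment, N m; "opening": opening from 0.0 (shut) to 1.0 (fully open); "grip_force": force on a finger pad.
Only numpy, scipy, OpenCV 4.12 (cv2) and the standard library are available. Lean on these libraries where they do the work, as an engineer would, in place of code of your own. Each camera call takes 0.05 s, during which the arm holds its last target. There are 200 camera calls.

## Working session

There is one attempt and no reset: what is moved stays moved. The work goes in short steps, Python scripts to look and compute and a tool call to move; the robot and the scene stay as the last step left them, time stands still between calls to the robot, and variables do not carry over. Pictures are saved under pics/ and viewed, at most 10 in all, crops included, and the job is handed in when it is done.

Besides the shell and the picture viewer there is one more tool, called after "Request:" as a command line: name --argument value ..., lists and objects as JSON in quotes. move_arm: Moves the arm, as the interface text tells. Its arguments: {"type":"object","properties":{"deltas":{"type":"array","items":{"type":"array","items":{"type":"array","items":{"type":"number"}}}},"force":{"type":"number"}},"required":["deltas"]}

```bash
mkdir -p pics; ls; cat > h.py <<'E'
import numpy as np, cv2
from plant import status, cams, job, ctrl
def cloud(c):
    z=c["range_z"]; K=np.array(c["intrinsics"]); h,w=z.shape
    u,v=np.meshgrid(np.arange(w),np.arange(h))
    p=np.stack([(u-K[0,2])/K[0,0]*z,-(v-K[1,2])/K[1,1]*z,-z],-1)
    P=p@np.array(c["rotation"]).T+np.array(c["eye"]); P[z==0]=np.nan
    return P
E
python3 - <<'E'
from h import *
for n in("scene","top"):
    c=cams.camera(n); cv2.imwrite(f"pics/{n}0.png",c["image"]); np.savez(f"{n}0.npz",**c)
    print(n,c["eye"],c["rotation"],c["intrinsics"],[k for k in c])
s=status.read_state();print(s["t"],s["tcp_pos"],s["orientation"],s["force"],ctrl.pinch_z)
E
```

```text
pics
scene [ 1.2258407  -0.2496662   0.73907664] [0.90518851 0.01351401 1.23806029] [[385.45889482   0.         281.49053737]
 [  0.         385.45889482 207.70585954]
 [  0.           0.           1.        ]] ['image', 'range_z', 'intrinsics', 'eye', 'rotation']
top [ 0.26958779 -0.0214806   1.40486664] [ 0.13268433  0.01274702 -1.59984892] [[502.22801188   0.         275.57380591]
 [  0.         502.22801188 203.03854122]
 [  0.           0.           1.        ]] ['image', 'range_z', 'intrinsics', 'eye', 'rotation']
0.1 [ 0.23874232 -0.63096141  0.20485365] [-3.14048700e+00  9.73968291e-05  3.61764029e-01] [-0.28955286 -0.17099672  0.29010185] -0.0188
```

View pics/scene0.png

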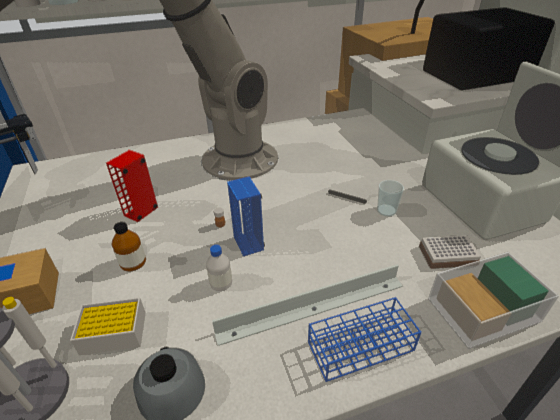

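View pics/top0.png

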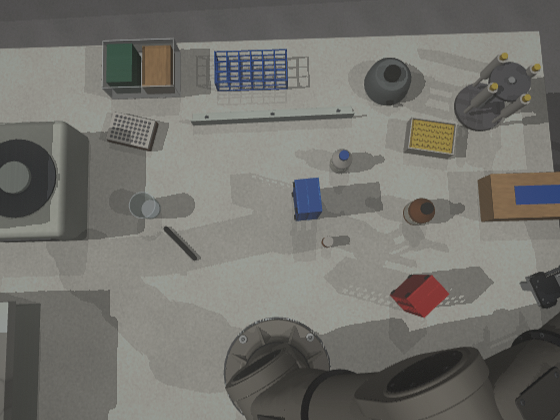

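```bash
cat > h.py <<'E'
import numpy as np, cv2
from scipy.spatial.transform import Rotation as Ro
from plant import status, cams, job, ctrl
def cloud(c):
    z=c["range_z"]; K=np.array(c["intrinsics"]); h,w=z.shape
    u,v=np.meshgrid(np.arange(w),np.arange(h))
    p=np.stack([(u-K[0,2])/K[0,0]*z,-(v-K[1,2])/K[1,1]*z,-z],-1)
    P=p@Ro.from_euler('xyz',c["rotation"]).as_matrix().T+np.array(c["eye"]); P[z==0]=np.nan
    return P
def blue(c):
    hsv=cv2.cvtColor(c["image"],cv2.COLOR_BGR2HSV)
    return (hsv[...,0]>105)&(hsv[...,0]<130)&(hsv[...,1]>120)
E
python3 - <<'E'
from h import *
T=dict(np.load("top0.npz")); S=dict(np.load("scene0.npz"))
cv2.imwrite("pics/crop0.png",np.hstack([cv2.resize(S["image"][170:262,215:280],(424,600),interpolation=2),cv2.resize(T["image"][165:255,280:336],(373,600),interpolation=2)]))
P=cloud(T);Q=cloud(S)
def win(P,r,c,lo,hi):
    X=P[r[0]:r[1],c[0]:c[1]].reshape(-1,3); return X[(X[:,2]>lo)&(X[:,2]<hi)]
print("bench z",np.nanmedian(P[220:260,220:300,2]))
top=win(P,(165,235),(280,340),.17,.21)
print("racktop",cv2.minAreaRect((top[:,:2]*1000).astype(np.float32)),np.median(top[:,2]),cv2.boxPoints(cv2.minAreaRect((top[:,:2]*1000).astype(np.float32))))
rl=win(P,(100,130),(185,370),.035,.055)
print("rail",cv2.minAreaRect((rl[:,:2]*1000).astype(np.float32)),len(rl),rl[:,2].max())
b=cv2.boxPoints(cv2.minAreaRect((rl[:,:2]*1000).astype(np.float32)));print(b)
for n,r,c,lo,hi in [("reagent",(145,175),(327,358),.03,.2),("vial",(230,250),(318,340),.03,.1),("amb",(190,230),(400,440),.05,.2),("beaker",(190,220),(125,165),.03,.1)]:
    X=win(P,r,c,lo,hi); print(n,len(X),X.min(0) if len(X) else 0,X.max(0) if len(X) else 0,X[:,:2].mean(0))
m=blue(S); m[:170]=0;m[262:]=0; m[:,:220]=0;m[:,280:]=0
X=Q[m];X=X[np.isfinite(X[:,0])]
for lo in(.02,.1,.15): 
    Y=X[(X[:,2]>lo)&(X[:,2]<lo+.04)];print(lo,cv2.boxPoints(cv2.minAreaRect((Y[:,:2]*1000).astype(np.float32))).round(0).tolist())
E
```

```text
bench z -0.0014766835264241607
racktop ((448.881591796875, -88.28150177001953), (85.06484985351562, 64.04589080810547), 3.918775796890259) 0.18833667072266613 [[ 404.2601    -59.24019 ]
 [ 408.63712  -123.13634 ]
 [ 493.50308  -117.322815]
 [ 489.12607   -53.426666]]
rail ((696.3843383789062, -6.4777069091796875), (9.120988845825195, 461.0002746582031), 1.0520844459533691) 426 0.05184829237950872
[[ 687.5923   223.89984]
 [ 696.0569  -237.02274]
 [ 705.1764  -236.85526]
 [ 696.7118   224.06732]]
reagent 383 [ 0.53448611 -0.21789618  0.03241081] [ 0.59031867 -0.16388422  0.12326651] [ 0.55568067 -0.18795379]
vial 90 [ 0.32963609 -0.16105415  0.04458445] [ 0.35425489 -0.13326057  0.06310764] [ 0.34197896 -0.14624202]
amb 572 [ 0.38100549 -0.42755469  0.0500298 ] [ 0.44602461 -0.36221036  0.13778747] [ 0.41152301 -0.38766103]
beaker 397 [0.41616406 0.30973955 0.03016706] [0.48708642 0.38002229 0.0948577 ] [0.45370687 0.35100536]
0.02 [[410.0, -67.0], [414.0, -125.0], [499.0, -119.0], [495.0, -60.0]]
0.1 [[400.0, -115.0], [578.0, -185.0], [609.0, -106.0], [431.0, -36.0]]
0.15 [[408.0, -65.0], [412.0, -125.0], [500.0, -118.0], [495.0, -58.0]]
```

View pics/crop0.png

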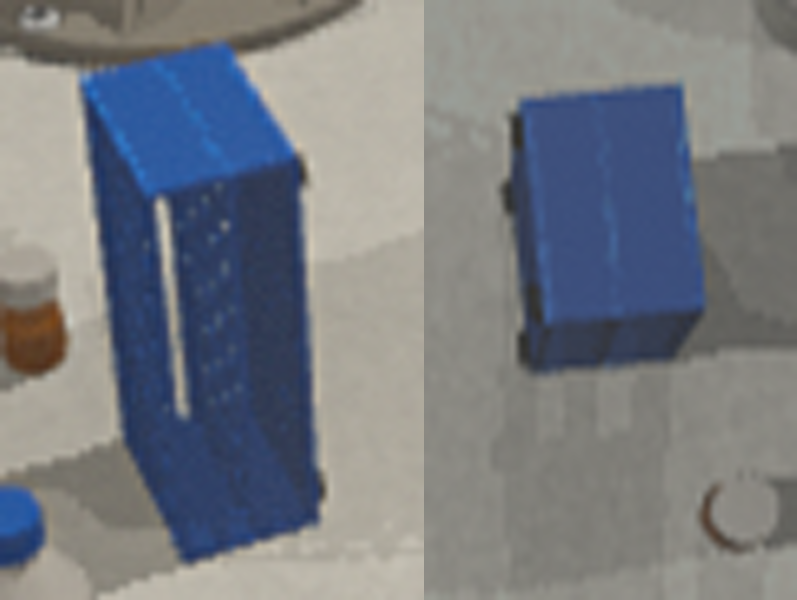

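The standing blue rack is at top (308,198) and scene (245,215), with its feet on world +y, so it falls to +y. The look-alikes are the red rack at top (420,295) and the blue wire rack beyond the rail at (252,70). I choose the solid blue one standing on its end; the crop confirms the feet nubs and the base on the left in the top view.

```bash
cat > mv.py <<'E'
# usage: mv.py x y z yaw : remaining world goal expressed in tool axes
from h import *; import sys
def togo(x,y,z,yaw,tilt=0):
    s=status.read_state(); R=Ro.from_euler('xyz',s["orientation"])
    G=Ro.from_euler('xyz',[np.pi,tilt*np.pi/180,np.radians(yaw)])
    d=R.inv().apply(np.array([x,y,z])-s["tcp_pos"])*1000
    print("t",round(s["t"],2),"d mm",d.round(1),"rot deg",np.degrees((R.inv()*G).as_rotvec()).round(1),"q",np.round(s["joint_pos"],2))
togo(*map(float,sys.argv[1:]))
E
python3 -c "
from h import *
print([k for k in dir(ctrl) if k[0]!='_'],[k for k in dir(status) if k[0]!='_'])"
python3 mv.py .449 -.165 .205 93.9
```

```text
['Unreachable', 'pinch_z'] ['read_state']
t 0.1 d mm [ 3.616e+02 -3.614e+02  2.000e-01] rot deg [ -0.1  -0.  -73.2] q [ 1.06  0.43  0.07  1.61 -0.03  1.11 -0.07]
```

Request:
move_arm --deltas '[[[31,-32,0,0,0,-8,30],[36,-28,0,0,0,-8,30],[39,-22,0,0,0,-8,30],[42,-17,0,0,0,-8,30],[44,-11,0,0,0,-8,30]]]'

```text
t: 0.6
tcp_pos: [0.3288, -0.4224, 0.2053]
orientation: [-3.141, 0.0, 1.066]
force: [1.1, 0.1, -0.5]
opening: 0.61
grip_force: 0.0
```

```bash
python3 mv.py .449 -.165 .205 93.9
```

```text
t 0.6 d mm [283.4 -19.4   0.3] rot deg [ -0.   -0.  -32.8] q [ 0.91  0.21 -0.14  1.91  0.03  1.03  0.25]
```

Request:
move_arm --deltas '[[[48,-3,0,0,0,-8,30],[48,3,0,0,0,-8,30],[47,10,0,0,0,-8,30],[45,16,0,0,0,-8,30],[30,16,0,0,0,0,30]]]'

```text
t: 1.1
tcp_pos: [0.4255, -0.2169, 0.2055]
orientation: [3.141, -0.0, 1.626]
force: [0.0, -0.9, -0.4]
opening: 0.322
grip_force: 0.0
```

```bash
python3 mv.py .449 -.150 .155 93.9
```

```text
t 1.1 d mm [65.5 27.2 50.6] rot deg [ 0.  -0.  -0.8] q [ 0.69  0.12 -0.38  2.02  0.05  1.01  0.34]
```

Request:
move_arm --deltas '[[[20,9,15,0,0,-0.8,30],[20,9,20,0,0,0,30],[15,6,13,0,0,0,30],[5,3,2,0,0,0,30],[0,0,0,0,0,0,30]]]'

```text
t: 1.6
tcp_pos: [0.4484, -0.1579, 0.1554]
orientation: [-3.141, -0.0, 1.633]
force: [0.3, -0.2, -0.3]
opening: 0.318
grip_force: 0.0
```

```bash
python3 mv.py .449 -.150 .155 93.9
```

```text
t 1.6 d mm [7.9 1.1 0.4] rot deg [-0.  -0.  -0.3] q [ 0.59  0.19 -0.42  2.07  0.1   0.9   0.17]
```

Request:
move_arm --deltas '[[[15,0,0,0,0,0,30],[10,0,0,0,0,0,30],[10,0,0,0,0,0,30],[10,0,0,0,0,0,30],[10,0,0,0,0,0,30]]]'

```text
t: 2.1
tcp_pos: [0.445, -0.1028, 0.1558]
orientation: [3.141, 0.0, 1.632]
force: [-1.2, -2.2, 12.2]
opening: 0.323
grip_force: 5.9
```

Request:
move_arm --deltas '[[[10,0,0,0,0,0,30],[10,0,0,0,0,0,30],[10,0,0,0,0,0,30],[10,0,0,0,0,0,30],[8,0,0,0,0,0,30]]]'

```text
t: 2.6
tcp_pos: [0.4418, -0.0545, 0.1554]
orientation: [-3.141, -0.0, 1.633]
force: [-0.1, -0.1, -0.7]
opening: 0.319
grip_force: 0.0
```

```bash
python3 - <<'E'
from h import *
for n in("scene","top"):
    c=cams.camera(n); cv2.imwrite(f"pics/{n}1.png",c["image"])
E
```

```text
(no output)
```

View pics/scene1.png

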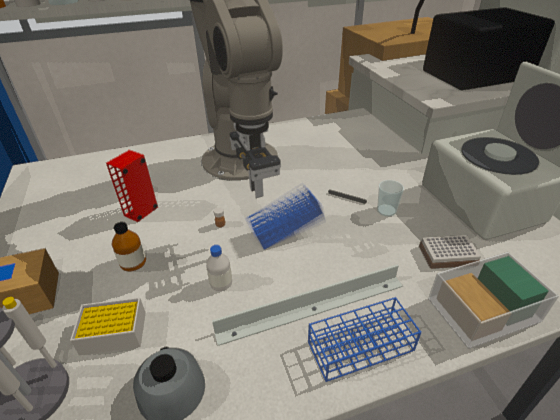

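The rack at scene (287,215) is mid-fall onto its base, clear of the fingers. I'll turn the hand for the second push.

Request:
move_arm --deltas '[[[0,0,-5,0,0,8.5,94],[0,0,0,0,0,8.5,94],[0,0,0,0,0,8.5,94],[0,0,0,0,0,8.5,94],[0,0,0,0,0,8.5,94]]]'

```text
t: 3.2
tcp_pos: [0.4419, -0.0559, 0.1604]
orientation: [-3.141, 0.0, 0.884]
force: [0.2, -0.6, -0.8]
opening: 0.71
grip_force: 0.0
```

Request:
move_arm --deltas '[[[0,0,0,0,0,8.5,94],[0,0,0,0,0,8.5,94],[0,0,0,0,0,8.5,94],[0,0,0,0,0,8.5,94],[0,0,0,0,0,8.5,94]]]'

```text
t: 3.7
tcp_pos: [0.4419, -0.0558, 0.1604]
orientation: [-3.142, 0.0, 0.142]
force: [0.3, 0.7, 0.2]
opening: 1.0
grip_force: 0.0
```

```bash
cat > rack.py <<'E'
from h import *; import sys
k=sys.argv[1]
c=cams.camera("top"); P=cloud(c); m=blue(c); np.savez(f"top{k}.npz",**c)
cv2.imwrite(f"pics/top{k}.png",c["image"])
X=P[m]; X=X[(X[:,0]>.3)&(X[:,0]<.705)&(abs(X[:,1])<.3)&(X[:,2]>.045)&(X[:,2]<.08)]
r=cv2.minAreaRect((X[:,:2]*1000).astype(np.float32)); print(len(X),np.median(X[:,2]),r); print(cv2.boxPoints(r).round(0).tolist())
E
python3 rack.py 2; python3 mv.py .38 .035 .15 1.05
```

```text
368 0.06261439610126496 ((437.9676208496094, 66.58118438720703), (84.26911926269531, 130.7645263671875), 3.5517985820770264)
[[392.0, 129.0], [400.0, -1.0], [484.0, 4.0], [476.0, 134.0]]
t 3.75 d mm [-49.4 -98.2  10.4] rot deg [-0.   0.   6.5] q [ 0.33  0.12 -0.37  2.13  0.06  0.9  -1.51]
```

View pics/top2.png

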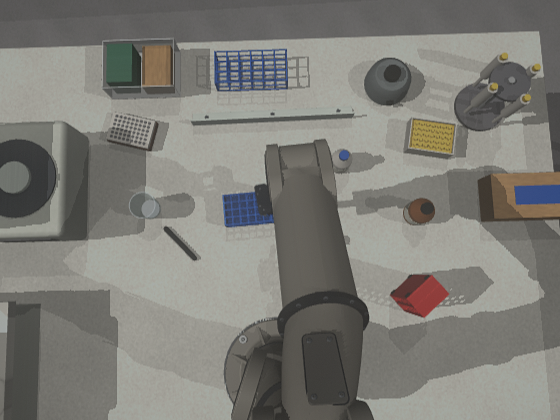

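The rack lies holes up at top (247,210), well in front of the rail. Now I'll test how close in the arm reaches behind it.

Request:
move_arm --deltas '[[[-15,-30,0,0,0,6.5,94],[-15,-33,0,0,0,0,94],[-15,-30,0,0,0,0,94],[-10,0,0,0,0,0,94],[-5,0,0,0,0,0,94]]]'

```text
t: 4.25
tcp_pos: [0.3748, 0.0332, 0.1605]
orientation: [3.141, 0.0, 0.039]
force: [0.1, -0.9, 0.1]
opening: 1.0
grip_force: 0.0
```

```bash
python3 mv.py .375 .035 .15 1.05
```

```text
t 4.25 d mm [ 0.2 -1.8 10.5] rot deg [0.  0.  1.2] q [ 0.21  0.   -0.47  2.25  0.    0.89 -1.79]
```

Request:
move_arm --deltas '[[[-2,-2,25,0,0,1.2,94],[0,0,30,0,0,0,94],[0,0,30,0,0,0,94],[0,0,30,0,0,0,94],[0,0,23,0,0,0,94]]]'

```text
t: 4.75
tcp_pos: [0.3733, 0.0342, 0.0209]
orientation: [-3.141, 0.001, 0.014]
force: [0.4, -0.1, -0.7]
opening: 0.996
grip_force: 0.0
```

```bash
python3 mv.py .375 .036 .02 1.05; python3 -c "
from h import *
T=dict(np.load('top2.npz'));P=cloud(T)
X=P[100:130,185:370].reshape(-1,3)
for lo,hi in((-.01,.02),(.02,.035),(.035,.06)):
    Y=X[(X[:,2]>lo)&(X[:,2]<hi)&(abs(X[:,1]+.006)<.2)&(abs(X[:,0]-.695)<.03)]; 
    f=np.polyfit(Y[:,1],Y[:,0],1) if len(Y)>5 else 0; print(lo,len(Y),f,np.percentile(Y[:,0],[2,50,98]) if len(Y) else 0)
"
```

```text
t 4.75 d mm [ 1.7 -1.8  0.9] rot deg [-0.   0.1 -0.2] q [ 0.13  0.27 -0.43  2.38  0.23  0.52 -2.04]
-0.01 1942 [0.02349757 0.6958715 ] [0.67003578 0.69204213 0.72410365]
0.02 220 [-0.01695471  0.69434514] [0.69049812 0.6944403  0.6982524 ]
0.035 374 [-0.01624211  0.69588804] [0.69108983 0.69597206 0.70142011]
```

Request:
move_arm --deltas '[[[10,0,0,0,0,0,94],[15,0,0,0,0,0,94],[18,0,0,0,0,0,94],[18,0,0,0,0,0,94],[18,0,0,0,0,0,94]]]'

```text
t: 5.25
tcp_pos: [0.4542, 0.0354, 0.0237]
orientation: [3.141, -0.001, 0.014]
force: [-2.2, 0.5, -0.5]
opening: 0.999
grip_force: 0.7
```

Request:
move_arm --deltas '[[[20,0,0,0,0,0,94],[20,0,0,0,0,0,94],[20,0,0,0,0,0,94],[20,0,0,0,0,0,94],[15,0,0,0,0,0,94]]]'

```text
t: 5.75
tcp_pos: [0.5495, 0.0365, 0.0239]
orientation: [3.141, -0.001, 0.014]
force: [-4.5, 0.2, 3.4]
opening: 1.0
grip_force: 2.2
```

```bash
python3 rack.py 3; python3 mv.py .600 .036 .02 1.05
```

```text
20 0.062450413269764526 ((621.4053344726562, 36.811805725097656), (186.8623504638672, 31.440412521362305), 89.48994445800781)
[[605.0, -56.0], [636.0, -57.0], [638.0, 130.0], [607.0, 130.0]]
t 5.8 d mm [48.3  1.3  4.2] rot deg [-0.  -0.1 -0.3] q [ 0.12  0.49 -0.38  2.    0.27  0.7  -1.98]
```

View pics/top3.png

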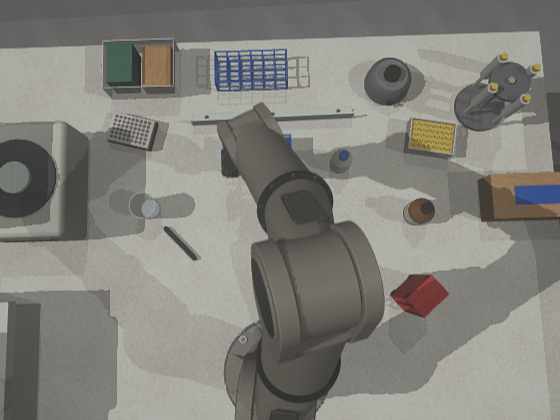

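The rack follows squarely: top (256,140), front edge about x=0.637, rail about 54 mm on.

Request:
move_arm --deltas '[[[15,0,0,0,0,-0.3,94],[12,0,0,0,0,0,94],[8,0,0,0,0,0,94],[5,0,0,0,0,0,94],[5,0,0,0,0,0,94]]]'

```text
t: 6.3
tcp_pos: [0.5924, 0.0384, 0.0226]
orientation: [3.142, 0.0, 0.02]
force: [-4.5, -0.4, 3.2]
opening: 1.002
grip_force: 2.1
```

Request:
move_arm --deltas '[[[2,0,0,0,0,0,94],[2,0,0,0,0,0,94],[2,0,0,0,0,0,94],[1,0,0,0,0,0,94],[1,0,0,0,0,0,94]]]'

```text
t: 6.8
tcp_pos: [0.6004, 0.0387, 0.0225]
orientation: [-3.142, 0.0, 0.02]
force: [-3.6, 0.2, 2.8]
opening: 0.999
grip_force: 2.0
```

Not in contact with the rail yet; continuing gently.

Request:
move_arm --deltas '[[[1,0,0,0,0,0,94],[1,0,0,0,0,0,94],[1,0,0,0,0,0,94],[1,0,0,0,0,0,94],[1,0,0,0,0,0,94]]]'

```text
t: 7.3
tcp_pos: [0.6032, 0.0388, 0.0223]
orientation: [3.141, 0.004, 0.02]
force: [-22.9, 0.6, 19.3]
opening: 1.0
grip_force: 11.5
```

Firm contact with the rail; backing off, then up and clear.

Request:
move_arm --deltas '[[[-3,0,0,0,0,0,94],[-10,0,0,0,0,0,94],[-30,0,0,0,0,0,94],[-40,0,0,0,0,0,94],[-40,0,-20,0,0,0,94]]]'

```text
t: 7.8
tcp_pos: [0.4796, 0.0361, 0.0409]
orientation: [-3.141, 0.003, 0.02]
force: [0.8, 0.9, 1.2]
opening: 1.0
grip_force: 0.0
```

Request:
move_arm --deltas '[[[-30,0,-30,0,0,0,94],[-20,0,-30,0,0,0,94],[0,0,-30,0,0,0,94],[0,0,-20,0,0,0,94],[0,0,0,0,0,0,94]]]'

```text
t: 8.3
tcp_pos: [0.4338, 0.0354, 0.1551]
orientation: [3.141, -0.006, 0.019]
force: [0.1, 0.4, -0.1]
opening: 1.004
grip_force: 0.0
```

```bash
python3 rack.py 4; python3 mv.py .400 .036 .15 1.05
```

```text
706 0.06198141685000824 ((651.7020874023438, 39.88104248046875), (85.90354919433594, 188.90841674804688), 1.4743831157684326)
[[606.0, 133.0], [611.0, -56.0], [697.0, -53.0], [692.0, 135.0]]
t 8.35 d mm [-33.1  -1.4   3.5] rot deg [ 0.  -0.2  0.1] q [ 0.22  0.12 -0.48  2.15  0.07  0.88 -1.85]
```

View pics/top4.png

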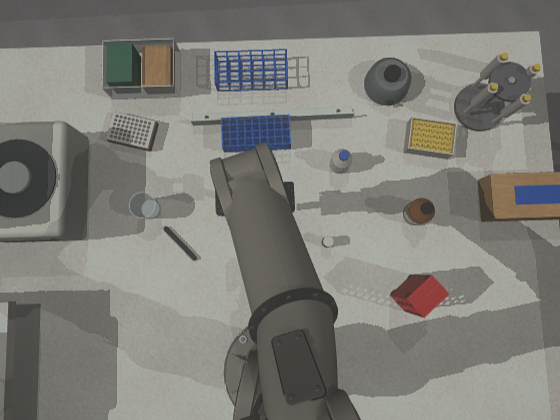

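The rack at top (256,133) lies holes up and flush against the rail, within its ends. The hand is clear and the bystanders are in place.

```bash
python3 -c "
from plant import job
print(job.hand_in())"
```

```text
the job is handed in; nothing more can be done
None
```

I tipped the rack onto its feet with the holes up, pushed it flush against the stop rail within the rail's ends, withdrew the arm clear and handed the job in; hand-in gave no verdict, but the last picture and the contact force at the rail (about 23 N) both show it flush.

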